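# Shift the bench shaker into third

## Robot

A 6-joint arm with a two-finger parallel gripper is mounted at the origin on a cart in front of the work surface, level with it; the furniture and walls round the work are solid. World frame = base frame: x ahead of the robot, y to its left, z up, the work surface at z = 0. Lengths are in mm, angles in degrees, forces in N, time in s.
With the tool pointing down it reaches from about 300 to 850 mm from the base axis. Payload 4.2 kg.
Tool frame: the origin (TCP) lies on the centre line of the jaws, within the pads' length; the fingertips stand 14 mm ahead of it and the grasp point (between the pads) lies 5 mm behind it (env.finger_overhang is the z of the fingertips in the tool frame, in mm); z points along the fingers, y is the line along which they close (so a half turn about z gives the same grasp; the last joint's range is limited). The gripper opens to 91 mm and grips with 3 to 60 N. Pads are 32 mm wide; open, the fingers measure 118 mm over their backs; the gripper's body (76 mm by 178 mm) begins 60 mm behind the grasp point.
Start: joints at [-74.714, 18.312, 89.639, -0, 72.044, -1.146], TCP at [162.662, -551.531, 197.676] pointing down, gripper open.
Joint ranges: [-177.97, 177.97], [-48.28, 115.42], [12.27, 149.76], [-77.06, 257.06], [2.81, 150.46], [-146.56, 146.56]. Speed limits (degrees/s): [147.25, 147.25, 180, 180, 180, 180].

## Interface

Orientations are given as [roll, pitch, yaw] about the fixed x, y, z axes, in that order (R = Rz(yaw) Ry(pitch) Rx(roll)).
In Python, from workcell import sensors, viewer, env gives the robot as it stands. The module is installed in compiled form; this text tells all that it offers.
- The arm moves only by the tool step_arm, never from a script. Its argument "plan" is one flat list of numbers, 6 for each row, row after row: the shift along the tool's x, y, z in cm, then the turn, a rotation vector about the tool's x, y, z in rad. In form: [x, y, z, wx, wy, wz, x, y, z, wx, wy, wz, ...]. A call has 1 to 5 rows; each row shifts and turns the commanded pose from where the row before left it, along the tool's axes as they then stand; what a row does not reach is not made up. A row lasts 1/12 s, in which the tool goes at most 41.7 mm and 7.16 degrees, less where a joint would pass 70% of its speed; a pose out of reach is approached as far as the arm can. A call is refused whole if a number of a shift passes 4.17 or a number of a turn 0.125, either way. A call with a gripper value outside its range is refused whole. "hand" is the finger opening in cm, from 0 to 9.12, set as the call begins (left out, the last holds). The fingers move at their own pace and stop on an object; "newtons" is the grip in N (left out, the last holds). Time passes only in rows, so rows that do not move let the fingers close. It gives the time, the measured TCP pose, the force, the opening and the grip force at its end, in the units of the state.
- sensors.state(): the state, without advancing time (a new reading comes with each control period).
- viewer.grab_frame(name): name is "scene" or "side" or "wrist"; returns a dict with "img" (400x640x3 uint8, red, green, blue), "fx", "fy", "cx", "cy" (pixels), "position" and "attitude" of the camera in the world. Camera axes: x right, y down, z forward; pixel columns grow to the right and rows downward; lengths in mm; the calibration is good to about 2 mm. A picture is of the moment at which its call begins. There is no depth.
- env.job_done(): hands the job in; it is judged then, once.
Trained networks look in a picture, given as the dict that the camera call returned (one of the last four; its "shot" number tells which), for a name from the list of things; names that differ only in an ending like _2 or _b are one class to them, and where a whole thing is asked for, a point or a joint stands for the part that bears it (a point fixed in the world has none). Each returns a list of dicts, best first, with "score" (0 to 1); they miss things now and then, are a little off and sometimes report something else, mostly with a low value. They report only what shows in the picture. A call takes as long as a camera call. They do not tell look-alikes from the thing itself.
- viewer.boxes_of(name, picture): "location" ([column, row] in pixels, amid what is visible of it).
- viewer.pinpoint(name, picture): "location" ([column, row] in pixels: a listed point, or the origin of a listed thing).
The state is a dict: "time_s": time; "qpos": joint angles; "qvel": joint speeds; "effort": joint torques, N m; "ee_pos": TCP position; "ee_rot": TCP orientation; "force": force on the tool from outside, world axes, zero at the start; "torque": the same for the moment, N m; "gripper_width": finger opening in mm; "gripper_force": force on a finger pad.
Only numpy, scipy, OpenCV 4.12 (cv2) and the standard library are available. Lean on these libraries where they do the work, as an engineer would, in place of code of your own. Each camera call takes 0.05 s, during which the arm holds its last target. There are 200 camera calls.

## Task

The speed selector of the bench shaker stands somewhere in the left leg of its H-shaped gate. Push its black knob with the side of the fingers to the cross channel, across to the right leg and then forward, away from the robot, fully home into the third slot (three red dots), and move clear. Only push it, never grip it between the fingers, and do not disturb the dish on the shaker's platform or the other things on the table.

Things in the scene. Friction and masses are not known exactly. Their poses are not given: they have to be found in the camera images.
- shaker: White bench shaker, fixed to the table, with an H-gated selector in front and a platform behind. Origin on the table under the centre of the gate; x axis forward (away from the robot at yaw 0), y left, z up; yaw within about 0.3 rad. It occupies x -68 to +166 mm, y -85 to +85 mm in its own frame; apart from the knob nothing on it is higher than 83 mm (the dish: 90 mm).
- gate_centre (a point): Middle of the H opening in the aluminium gate plate (116 mm square, top 73 mm above the table); axes as the shaker's. Two legs along x with centre lines at y = +28 (left) and -28 mm (right), joined by a cross channel along y at x = 0. All channels are 22 mm wide, the stem 12 mm thick: 5 mm play each side. Rounded tongues keep the legs apart except at the cross channel.
- third_slot (a point): Centre of the stem when fully home in the third slot (right leg, forward end), at the height of the gate plate. Three red dots beside it mark it. The others have black dots: slot 1 (one) left forward, slot 2 (two) left back, slot 4 (four) right back.
- platform (a point): Middle of the platform's rubber mat, 76 mm above the table, 96 x 162 mm, with a rim 7 mm higher.
- fore_aft (a joint): Selector position along the shaker's x axis, m: 0 in the middle of the cross channel, +0.033 fully home in a forward slot, -0.033 fully home in a back slot. It slides with about 1.6 N of friction and stays where it is left (no spring).
- across (a joint): Selector position along the shaker's y axis, m: 0 midway, about +0.028 in the left leg, -0.028 in the right leg; stops at +0.033 and -0.033. Slides with about 1.6 N of friction, stays where it is left. It can pass from one leg to the other only where fore_aft is within about 0.005 of 0.
- knob (a point): Centre of the selector's black upright knob, which is round, 32 mm in diameter over its middle, and 56 mm tall (28 mm above and below this point; it is 120 to 176 mm above the table). It stands on a 12 mm upright steel stem, always stays upright and moves only level, with the two joints.
- dish: Closed petri dish, 90 mm diameter, 14 mm tall, loose on the shaker's platform; origin under its centre.
- bench_timer: White bench timer, 62 x 64 x 18 mm, loose on the table at the left; origin under its centre.
- tape_roll: Roll of tan tape lying flat, 104 mm diameter, 25 mm tall, loose on the table at the right; origin under its centre.
- spirit_lamp: Small glass lamp with a cream cap, 69 mm diameter, 93 mm tall, loose at the back left; origin under its centre.
- blue_rack: Blue tube rack, 172 x 105 x 50 mm, loose at the front right; origin under its centre.
Not all that is in view belongs to the job. Leave any orange look-alike of the bench_timer alone.

How it is judged (in metres and radians):
On the way, in this order (a step that is already met when the one before it is completed fails the run):
1. the selector has been brought across the cross channel into the right leg (value of joint across below -0.0225 m and value of joint fore_aft below 0.02 m), for 0.04 s.
2. the selector is fully home in the third slot (value of joint fore_aft above 0.028 m and value of joint across below -0.02 m), for 0.1 s.
At the end, for the whole second after the job is handed in: The selector rests in the right leg (across below -0.020 m) fully forward (fore_aft above 0.028 m of 0.033), everything is at rest and the dish lies on the platform (all of step 2 and velocity of joint fore_aft between -0.01 and 0.01 m/s and velocity of joint across between -0.01 and 0.01 m/s and linear speed of each of dish, bench_timer, tape_roll, spirit_lamp, blue_rack below 0.02 m/s and z of dish in the frame of shaker above 0.07 m); the robot touches nothing.
It fails at once if a bystander was moved by more than 15 mm or lifted (distance of any of dish, bench_timer, tape_roll, spirit_lamp, blue_rack from where it was at the start of the episode above 0.015 m).
It fails at once if the selector was gripped between the fingers (horizontal distance between the grasp point and knob below 0.01 m and z of the grasp point in the frame of knob below 0.036 m).
It also fails if it takes over 48 s, if anything falls off the work surface, if the arm or the gripper's body presses on something with over 40 N, if the wrist force passes 120 N, or if a joint passes its speed limit or range.

## Working session

There is one attempt and no reset: what is moved stays moved. The work goes in short steps, Python scripts to look and compute and a tool call to move; the robot and the scene stay as the last step left them, time stands still between calls to the robot, and variables do not carry over. Pictures are saved under pics/ and viewed, at most 10 in all, crops included, and the job is handed in when it is done.

Besides the shell and the picture viewer there is one more tool, called by a JSON object that holds its "name" and its "arguments", one argument or row to a line. step_arm: Moves the arm, as the interface text tells. Its arguments: {"type":"object","properties":{"plan":{"type":"array","items":{"type":"number"}},"hand":{"type":"number"},"newtons":{"type":"number"}},"required":["plan"]}

```bash
mkdir -p pics; cat > h.py <<'E'
import numpy as np, cv2
from workcell import sensors, viewer, env
from scipy.spatial.transform import Rotation as R
def ray(p,uv):
    d=np.array([(uv[0]-p['cx'])/p['fx'],(uv[1]-p['cy'])/p['fy'],1.])
    A=np.array(p['attitude'],float)
    M=A if A.shape==(3,3) else R.from_euler('xyz',A,degrees=True).as_matrix()
    d=M@d; return np.array(p['position'],float),d/np.linalg.norm(d)
def atz(p,uv,z):
    o,d=ray(p,uv); return o+d*(z-o[2])/d[2]
def tri(rs):
    A=sum(np.eye(3)-np.outer(d,d) for o,d in rs); b=sum((np.eye(3)-np.outer(d,d))@o for o,d in rs)
    return np.linalg.solve(A,b)
def save(p,n): cv2.imwrite('pics/'+n,p['img'][:,:,::-1])
E
python3 - <<'E'
from h import *
print(sensors.state())
ps={}
for n in('scene','side'):
    p=viewer.grab_frame(n);ps[n]=p;save(p,n+'0.png');print(n,p['position'],p['attitude'],p['fx'])
    for t in('knob','gate_centre','third_slot','platform','shaker','dish','bench_timer','tape_roll','spirit_lamp','blue_rack'):
        z={'knob':148,'gate_centre':73,'third_slot':73,'platform':76,'dish':76}.get(t,0)
        print(t,[(np.round(r['location']),round(r['score'],2),np.round(atz(p,r['location'],z))) for r in viewer.pinpoint(t,p)[:3]])
cv2.imwrite('pics/both.png',cv2.resize(np.vstack([ps['scene']['img'],ps['side']['img']])[:,:,::-1],(480,600)))
E
```

```text
{'time_s': 0.0, 'qpos': array([-7.47110981e+01,  1.83518438e+01,  8.97053071e+01,  1.73667841e-03,
        7.20430191e+01, -1.14835329e+00]), 'qvel': array([-0.09638072,  0.06263333,  0.0584762 ,  0.03227979, -0.05148014,
       -0.01831119]), 'effort': array([-2.75551924e-03, -4.12466168e+01, -2.31976354e+01,  7.26283388e-02,
        4.57508722e-02, -1.33773838e-04]), 'ee_pos': array([ 162.55476955, -551.00175709,  196.82571165]), 'ee_rot': array([-1.79899883e+02, -3.65833888e-03,  1.64367151e+01]), 'force': array([ 0.34002654, -0.81880334,  0.58401229]), 'torque': array([-0.03750789, -0.04140809, -0.0455991 ]), 'gripper_force': 0.0, 'gripper_width': 91.23468870760306}
scene [ -332.88289464 -1061.61035828  1043.84071297] [-125.28063011    0.53114674  -38.87287264] 472.748412718409
knob []
gate_centre [(array([332., 206.]), 0.86, array([500., -60.,  73.]))]
third_slot []
platform []
shaker [(array([334., 218.]), 0.96, array([521., -44.,   0.]))]
dish []
bench_timer [(array([267., 194.]), 0.71, array([418., 234.,   0.])), (array([273., 210.]), 0.67, array([376., 131.,   0.])), (array(
[... 571 characters left out ...]
]
platform [(array([277., 194.]), 0.6, array([624., -77.,  76.])), (array([305., 197.]), 0.55, array([519., -73.,  76.]))]
shaker [(array([306., 218.]), 0.95, array([512., -37.,   0.]))]
dish []
bench_timer [(array([292., 262.]), 0.82, array([539., 178.,   0.])), (array([321., 276.]), 0.77, array([434., 228.,   0.])), (array([308., 217.]), 0.26, array([503., -45.,   0.]))]
tape_roll [(array([317., 166.]), 0.5, array([ 498., -352.,    0.]))]
spirit_lamp [(array([264., 313.]), 0.68, array([600., 388.,   0.])), (array([306., 202.]), 0.57, array([ 519., -124.,    0.])), (array([280., 190.]), 0.23, array([ 633., -186.,    0.]))]
blue_rack [(array([364., 163.]), 0.9, array([ 299., -392.,    0.]))]
```

```bash
python3 - <<'E'
import cv2,numpy as np
a=cv2.imread('pics/scene0.png')[130:330,220:460];b=cv2.imread('pics/side0.png')[140:290,210:390]
cv2.imwrite('pics/crops.png',np.vstack([cv2.resize(a,(480,300)) ,cv2.resize(b,(480,300))]) )
E
```

```text
(no output)
```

View pics/scene0.png

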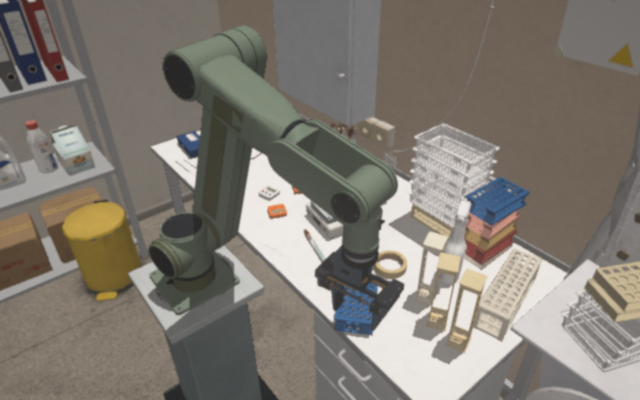

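View pics/side0.png

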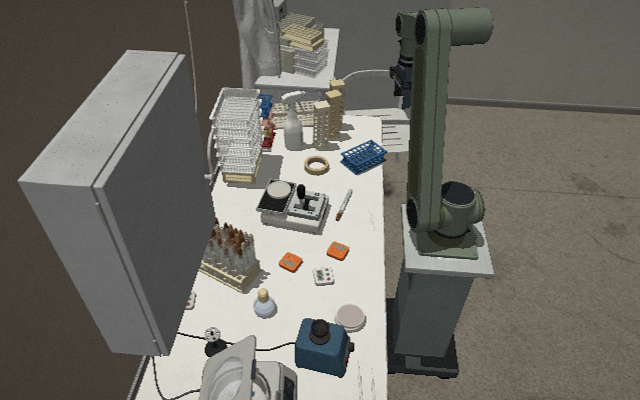

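{"name": "step_arm", "arguments": {
  "plan": [2.8, -2.0, -1.4, 0, 0, 0, 2.8, -2.0, -1.4, 0, 0, 0, 2.8, -2.0, -1.4, 0, 0, 0, 2.8, -2.0, -1.4, 0, 0, 0, 2.8, -2.0, -1.4, 0, 0, 0]
}}

```text
time_s: 1.52
ee_pos: [269.3, -414.6, 268.4]
ee_rot: [180.0, -0.0, 16.4]
force: [0.8, 0.1, 0.1]
gripper_width: 91.0
gripper_force: 0.0
```

{"name": "step_arm", "arguments": {
  "plan": [2.8, -2.0, -1.4, 0, 0, 0, 2.8, -2.0, -1.4, 0, 0, 0, 2.8, -2.0, -1.4, 0, 0, 0, 2.8, -2.0, -1.4, 0, 0, 0, 2.8, -2.0, -1.4, 0, 0, 0],
  "hand": 0
}}

```text
time_s: 1.93
ee_pos: [375.3, -278.9, 338.6]
ee_rot: [180.0, -0.0, 16.4]
force: [0.4, 0.1, 0.2]
gripper_width: 60.5
gripper_force: 0.0
```

```bash
cat > look.py <<'E'
import sys
from h import *
s=sensors.state();print(s['time_s'],s['ee_pos'].round(1),s['ee_rot'].round(1),s['force'].round(1),s['gripper_width'])
for n in sys.argv[2:]:
    p=viewer.grab_frame(n);save(p,n+sys.argv[1]+'.png');print(n,np.round(p['position'],1),np.round(p['attitude'],1),round(p['fx']))
    for t in('knob','gate_centre','third_slot','platform','shaker','dish'):
        z={'knob':148,'gate_centre':73,'third_slot':73,'platform':76,'dish':76}.get(t,0)
        print(t,[(np.round(r['location']),round(r['score'],2),np.round(atz(p,r['location'],z))) for r in viewer.pinpoint(t,p)[:2]])
E
python3 look.py 1 wrist
```

```text
1.9333 [ 375.3 -278.9  338.6] [180.   -0.   16.4] [0.4 0.1 0.2] 60.517932057709146
wrist [ 449.7 -257.5  526.2] [164.   -0.  -73.6] 323
knob []
gate_centre [(array([175.,  14.]), 0.59, array([509., -47.,  73.]))]
third_slot []
platform []
shaker [(array([199.,  29.]), 0.78, array([509., -50.,   0.]))]
dish []
```

View pics/wrist1.png

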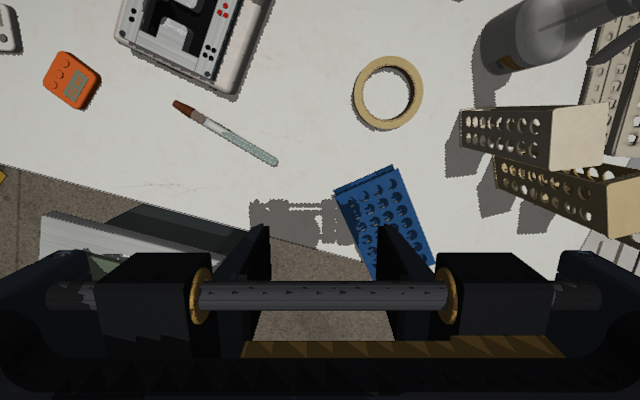

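{"name": "step_arm", "arguments": {
  "plan": [0.9, -3.3, -0.2, 0, 0, 0, 0.9, -3.3, -0.2, 0, 0, 0, 0.9, -3.3, -0.2, 0, 0, 0, 0.9, -3.3, -0.2, 0, 0, 0, 0.9, -3.3, -0.2, 0, 0, 0]
}}

```text
time_s: 2.7
ee_pos: [370.2, -109.2, 347.1]
ee_rot: [-180.0, 0.1, 16.2]
force: [0.7, 0.5, 0.5]
gripper_width: 1.0
gripper_force: 0.0
```

```bash
python3 look.py 2 wrist side scene
```

```text
2.7 [ 370.2 -109.2  347.1] [-1.80e+02  1.00e-01  1.62e+01] [0.7 0.5 0.5] 0.9738491173833811
wrist [445.  -88.2 534.7] [163.9   0.  -73.8] 323
knob [(array([289.,  12.]), 0.67, array([531., -25., 148.]))]
gate_centre [(array([306.,  48.]), 0.72, array([513., -45.,  73.]))]
third_slot [(array([340.,  35.]), 0.72, array([541., -83.,  73.]))]
platform [(array([308.,  52.]), 0.55, array([509., -48.,  76.]))]
shaker [(array([314.,  60.]), 0.85, array([512., -53.,   0.]))]
dish []
side [ 377.9 1209.4 1279.1] [-133.    -0.5 -174.9] 476
knob [(array([302., 190.]), 0.54, array([526., -29., 148.]))]
gate_centre [(array([305., 200.]), 0.77, array([516., -60.,  73.])), (array([283., 191.]), 0.58, array([ 605., -101.,   73.]))]
third_slot []
platform [(array([279., 192.]), 0.92, array([620., -88.,  76.]))]
shaker []
dish [(array([281., 188.]), 0.55, array([ 615., -110.,   76.]))]
scene [ -332.9 -1061.6  1043.8] [-125.3    0.5  -38.9] 473
knob [(array([333., 180.]), 0.55, array([534., -24., 148.])), (array([286., 164.]), 0.32, array([467., 160., 148.]))]
gate_centre [(array([333., 205.]), 0.56, array([503., -60.,  73.]))]
third_slot [(array([347., 207.]), 0.95, array([534., -97.,  73.]))]
platform [(array([357., 195.]), 0.68, array([605., -73.,  76.]))]
shaker [(array([335., 221.]), 0.94, array([511., -63.,   0.])), (array([335., 207.]), 0.72, array([565.,   1.,   0.]))]
dish [(array([362., 200.]), 0.59, array([ 597., -103.,   76.]))]
```

View pics/wrist2.png

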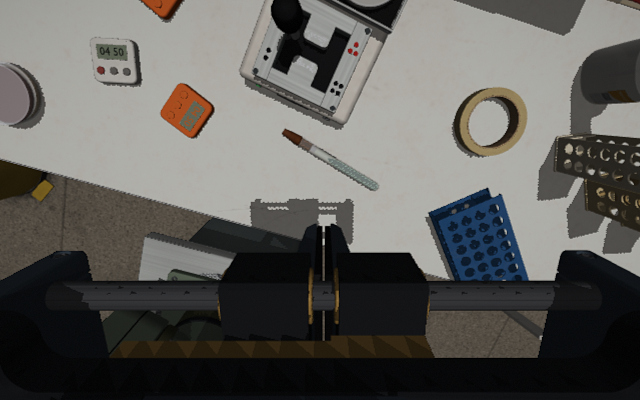

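{"name": "step_arm", "arguments": {
  "plan": [3.4, -1.6, 0, 0, 0, 0, 3.4, -1.6, 0, 0, 0, 0, 3.4, -1.6, 0, 0, 0, 0, 0, 0, 0, 0, 0, 0.12, 0, 0, 0, 0, 0, 0.12]
}}

```text
time_s: 4.17
ee_pos: [456.6, -33.2, 346.9]
ee_rot: [-180.0, 0.1, 2.5]
force: [0.2, -0.1, 0.5]
gripper_width: 0.7
gripper_force: 0.0
```

{"name": "step_arm", "arguments": {
  "plan": [0, 0, 0, 0, 0, 0.12, 0, 0, 0, 0, 0, 0.12, 0, 0, 0, 0, 0, 0, 0, 0, 0, 0, 0, 0]
}}

```text
time_s: 4.5
ee_pos: [455.4, -34.5, 347.6]
ee_rot: [180.0, 0.0, -10.9]
force: [0.8, -0.3, 0.4]
gripper_width: 0.4
gripper_force: 0.0
```

```bash
python3 look.py 3 wrist; python3 -c "
import cv2;a=cv2.imread('pics/wrist3.png')[0:220,150:470];cv2.imwrite('pics/c3.png',cv2.resize(a,None,fx=2.4,fy=2.4,interpolation=cv2.INTER_CUBIC))"
```

```text
4.5 [455.4 -34.5 347.6] [180.    0.  -10.9] [ 0.8 -0.3  0.4] 0.39098501273368985
wrist [531.7 -50.1 535.2] [ 164.     0.  -100.9] 323
knob [(array([306., 117.]), 0.68, array([528., -29., 148.])), (array([ 54., 117.]), 0.66, array([583., 258., 148.]))]
gate_centre [(array([326., 122.]), 0.95, array([516., -52.,  73.])), (array([324.,  37.]), 0.54, array([621., -68.,  73.]))]
third_slot []
platform [(array([321.,  37.]), 0.73, array([622., -65.,  76.])), (array([300., 118.]), 0.35, array([528., -17.,  76.]))]
shaker [(array([327.,  34.]), 0.7, array([638., -77.,   0.])), (array([327., 126.]), 0.57, array([507., -52.,   0.]))]
dish [(array([343.,  35.]), 0.66, array([619., -93.,  76.])), (array([550., 204.]), 0.57, array([ 338., -354.,   76.]))]
```

View pics/c3.png

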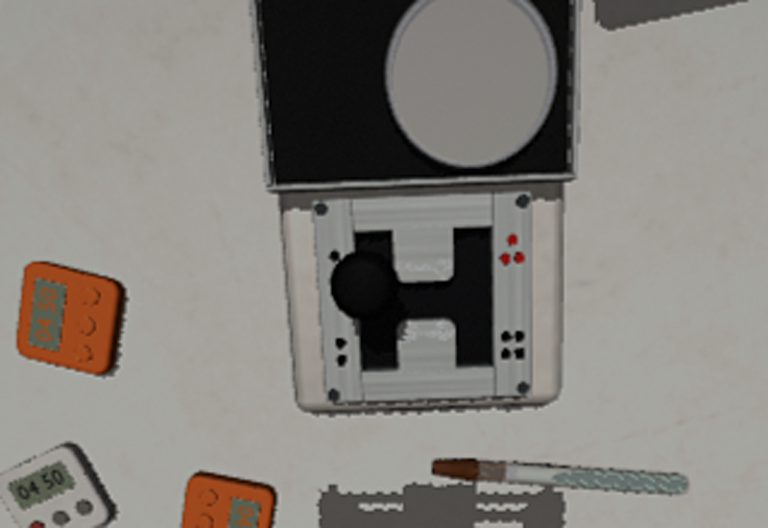

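The crop shows the knob at crop (362,286) → full (301,119), in the left leg a little forward of the cross channel. The H opening's corners run (355,231) to (492,366). The red dots are at (512,250), front right. The orange timers to the left are look-alikes and stay untouched.

```bash
python3 - <<'E'
from h import *
p=viewer.grab_frame('wrist')
f=lambda u,v,z:atz(p,(150+(u+.5)/2.4-.5,(v+.5)/2.4-.5),z)
pts={'TL':(355,231),'TR':(492,228),'BL':(362,367),'BR':(492,366),'sTL':(320,209),'sTR':(522,201),'sBL':(334,395),'sBR':(522,387)}
W={k:f(*v,73)[:2] for k,v in pts.items()}
for k in W: print(k,W[k].round(1))
ang=lambda v:np.degrees(np.arctan2(v[1],v[0]))
for a in('','s'):
  c=np.mean([W[a+k] for k in('TL','TR','BL','BR')],0)
  print(c, 'yaw fwd',ang(W[a+'TL']-W[a+'BL']),ang(W[a+'TR']-W[a+'BR']),'yaw lat',ang(W[a+'TL']-W[a+'TR'])-90,ang(W[a+'BL']-W[a+'BR'])-90,
   [np.linalg.norm(W[a+i]-W[a+j]).round(1) for i,j in(('TL','BL'),('TR','BR'),('TL','TR'),('BL','BR'))])
print('knobtop',f(362,286,176),f(362,286,148))
print('rim front', f(272,188,83),f(577,179,83))
ps={n:viewer.grab_frame(n) for n in('side','scene')};ps['wrist']=p
for t in('knob','gate_centre'):
  rs=[]
  for n,q in ps.items():
    L=viewer.pinpoint(t,q)
    if L: rs.append(ray(q,L[0]['location'])); print(t,n,L[0]['location'])
  if len(rs)>1:
    x=tri(rs);print(t,x,[np.linalg.norm(np.cross(x-o,d)).round(1) for o,d in rs])
E
```

```text
TL [556.8 -20. ]
TR [543.5 -96.4]
BL [481.   -7.7]
BR [466.8 -83.6]
sTL [572.   -3.2]
sTR [ 554.5 -115.3]
sBL [467.9  12.2]
sBR [451.1 -99.1]
[512.03822061 -51.92455114] yaw fwd -9.180502632541428 -9.48906355922499 yaw lat -9.843132389630142 -10.594924085411137 [np.float64(76.7), np.float64(77.7), np.float64(77.5), np.float64(77.1)]
[511.36449623 -51.32815905] yaw fwd -8.426607482171532 -8.877460333093065 yaw lat -8.898546997287667 -8.586274825801254 [np.float64(105.2), np.float64(104.6), np.float64(113.5), np.float64(112.6)]
knobtop [527.66936852 -24.86960331 176.        ] [527.3603497 -22.8753883 148.       ]
rim front [586.69284716  19.09510104  83.        ] [ 559.36935389 -144.99161963   83.        ]
knob side [300.0, 191.7]
knob scene [333.4, 180.0]
knob wrist [299.4, 117.5]
knob [531.29096444 -23.44430811 146.36341955] [np.float64(0.5), np.float64(3.1), np.float64(2.7)]
gate_centre side [308.2, 201.1]
gate_centre scene [334.3, 206.3]
gate_centre wrist [325.2, 124.8]
gate_centre [509.17924939 -55.54768502  66.92286282] [np.float64(5.3), np.float64(4.2), np.float64(6.6)]
```

{"name": "step_arm", "arguments": {
  "plan": [0, 0, 0, 0, 0, -0.025, 4, -0.7, 0, 0, 0, 0, 4, -0.7, 0, 0, 0, 0, 4, -0.6, 0, 0, 0, 0, 0, 0, 0, 0, 0, 0]
}}

```text
time_s: 5.72
ee_pos: [583.0, -35.0, 343.6]
ee_rot: [-180.0, 0.1, -9.6]
force: [-0.7, 0.5, -0.7]
gripper_width: 0.4
gripper_force: 0.0
```

```bash
cat > fr.py <<'E'
from h import *
C=np.array([512.,-52.]);a=np.radians(-9.5);ex=np.array([np.cos(a),np.sin(a)]);ey=np.array([-ex[1],ex[0]])
sh=lambda xy:((np.array(xy[:2])-C)@ex,(np.array(xy[:2])-C)@ey)
s=sensors.state();e=s['ee_pos']
print('t',s['time_s'],'fore,across,z',np.round(sh(e),1),e[2].round(1),'yaw',s['ee_rot'].round(1),'F',np.round([s['force'][:2]@ex,s['force'][:2]@ey,s['force'][2]],1))
E
python3 fr.py
```

```text
t 5.7167 fore,across,z [67.3 28.4] 343.6 yaw [-1.8e+02  1.0e-01 -9.6e+00] F [-0.7  0.4 -0.7]
```

{"name": "step_arm", "arguments": {
  "plan": [0, 0, 4, 0, 0, 0, 0, 0, 4, 0, 0, 0, 0, 0, 4, 0, 0, 0, 0, 0, 4, 0, 0, 0, 0, 0, 4, 0, 0, 0]
}}

```text
time_s: 6.13
ee_pos: [576.7, -35.0, 146.0]
ee_rot: [180.0, -0.0, -9.6]
force: [0.8, 0.5, -0.6]
gripper_width: 0.4
gripper_force: 0.0
```

{"name": "step_arm", "arguments": {
  "plan": [0, 0, 0, 0, 0, 0]
}}

```text
time_s: 6.22
ee_pos: [570.7, -34.5, 139.6]
ee_rot: [179.9, 1.0, -9.6]
force: [-0.8, 1.1, -0.8]
gripper_width: 0.6
gripper_force: 0.0
```

```bash
python3 fr.py; python3 look.py 4 side wrist; python3 -c "
import cv2,numpy as np;a=cv2.imread('pics/side4.png')[150:240,230:360];cv2.imwrite('pics/c4.png',np.hstack([cv2.resize(a,(390,270)),cv2.resize(cv2.imread('pics/wrist4.png'),(400,270))]))"
```

```text
t 6.2167 fore,across,z [55. 27.] 139.6 yaw [179.9   1.   -9.6] F [-1.   0.9 -0.8]
6.2167 [570.7 -34.5 139.6] [179.9   1.   -9.6] [-0.8  1.1 -0.8] 0.5813929814929334
side [ 377.9 1209.4 1279.1] [-133.    -0.5 -174.9] 476
knob [(array([299., 191.]), 0.55, array([534., -25., 148.]))]
gate_centre [(array([306., 201.]), 0.69, array([515., -55.,  73.])), (array([301., 194.]), 0.26, array([537., -92.,  73.]))]
third_slot [(array([304., 194.]), 0.92, array([525., -92.,  73.])), (array([308., 213.]), 0.34, array([501.,   7.,  73.]))]
platform [(array([278., 195.]), 0.71, array([620., -73.,  76.])), (array([316., 166.]), 0.45, array([ 495., -254.,   76.]))]
shaker [(array([309., 216.]), 0.66, array([503., -53.,   0.]))]
dish [(array([281., 191.]), 0.7, array([612., -94.,  76.]))]
wrist [654.4 -49.  338.5] [164.3   0.  -99.6] 323
knob [(array([321., 310.]), 0.57, array([528., -26., 148.]))]
gate_centre [(array([347., 242.]), 0.34, array([542., -51.,  73.]))]
third_slot [(array([383., 239.]), 0.97, array([540., -83.,  73.]))]
platform []
shaker [(array([345., 242.]), 0.9, array([512., -49.,   0.]))]
dish [(array([388., 145.]), 0.68, array([620., -96.,  76.]))]
```

View pics/c4.png

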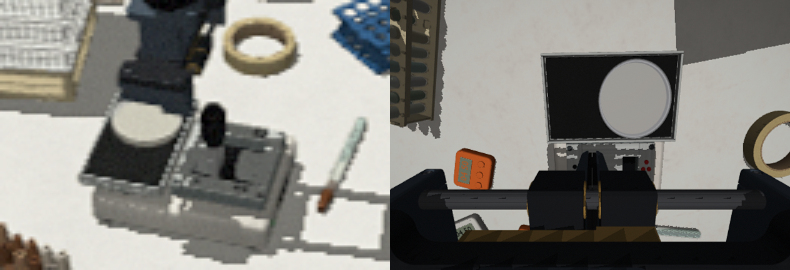

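{"name": "step_arm", "arguments": {
  "plan": [-0.6, 0, 0, 0, 0, 0, -0.6, 0, 0, 0, 0, 0, -0.5, 0, 0, 0, 0, 0, -0.4, 0, 0, 0, 0, 0, 0, 0, 0, 0, 0, 0]
}}

```text
time_s: 7.33
ee_pos: [555.7, -31.4, 147.8]
ee_rot: [180.0, -0.0, -9.6]
force: [0.6, -0.0, -0.3]
gripper_width: 0.2
gripper_force: 0.4
```

```bash
python3 fr.py; cat > kn.py <<'E'
from fr import *
for k in range(2):
  for n in('side','scene'):
    q=viewer.grab_frame(n)
    if k==0: cv2.imwrite('pics/%s_%d.png'%(n,s['time_s']*100),q['img'][:,:,::-1])
    for r in viewer.pinpoint('knob',q)[:1]: print(n,np.round(r['location'],1),round(r['score'],2),np.round(sh(atz(q,r['location'],147)),1))
E
python3 kn.py
```

```text
t 7.3333 fore,across,z [39.7 27.5] 147.8 yaw [180.   -0.   -9.6] F [ 0.6  0.1 -0.3]
t 7.3333 fore,across,z [39.7 27.5] 147.8 yaw [180.   -0.   -9.6] F [ 0.6  0.1 -0.3]
side [300.1 192.4] 0.68 [12.3 36. ]
scene [331.3 180.2] 0.74 [ 9.9 31.8]
side [302.8 191.9] 0.51 [ 3.9 31. ]
scene [332.3 178. ] 0.7 [19.7 41.9]
```

{"name": "step_arm", "arguments": {
  "plan": [-0.3, 0, 0, 0, 0, 0, -0.3, 0, 0, 0, 0, 0, -0.2, 0, 0, 0, 0, 0, 0, 0, 0, 0, 0, 0, 0, 0, 0, 0, 0, 0]
}}

```text
time_s: 8.15
ee_pos: [548.3, -30.1, 147.7]
ee_rot: [180.0, -0.0, -9.6]
force: [1.9, -1.1, -0.2]
gripper_width: 0.6
gripper_force: 0.5
```

{"name": "step_arm", "arguments": {
  "plan": [2, 0, 0, 0, 0, 0, 0, -1, -4, 0, 0, 0, 0, -1, -4, 0, 0, 0, -2, -1, -3, 0, 0, 0, -3, -1, -2, 0, 0, 0]
}}

```text
time_s: 8.57
ee_pos: [527.5, 14.6, 280.3]
ee_rot: [-180.0, -0.2, -9.7]
force: [0.9, 0.1, 0.3]
gripper_width: 0.5
gripper_force: 0.0
```

{"name": "step_arm", "arguments": {
  "plan": [-3, 0, 0, 0, 0, 0, -4, 0, 0, 0, 0, 0, -2, 0, 0, 0, 0, 0, 0, 0, 0, 0, 0, 0, 0, 0, 0, 0, 0, 0]
}}

```text
time_s: 8.98
ee_pos: [435.9, 29.6, 278.2]
ee_rot: [-180.0, -0.1, -9.6]
force: [0.1, 0.0, 0.5]
gripper_width: 0.5
gripper_force: 0.0
```

```bash
python3 fr.py; python3 look.py 5 wrist; python3 -c "
import cv2;a=cv2.imread('pics/wrist5.png')[0:240,250:570];cv2.imwrite('pics/c5.png',cv2.resize(a,None,fx=2.4,fy=2.4,interpolation=cv2.INTER_CUBIC))"
```

```text
t 8.9833 fore,across,z [-88.5  67.9] 278.2 yaw [-1.8e+02 -1.0e-01 -9.6e+00] F [0.1 0.  0.5]
8.9833 [435.9  29.6 278.2] [-1.8e+02 -1.0e-01 -9.6e+00] [0.1 0.  0.5] 0.4539341286048876
wrist [512.4  15.7 465.8] [164.    0.  -99.6] 323
knob [(array([362.,  96.]), 0.59, array([519., -22., 148.]))]
gate_centre [(array([377.,  98.]), 0.56, array([516., -48.,  73.]))]
third_slot [(array([405.,  70.]), 0.73, array([540., -83.,  73.]))]
platform []
shaker [(array([372., 103.]), 0.77, array([511., -52.,   0.]))]
dish [(array([190., 195.]), 0.7, array([441., 196.,  76.]))]
```

View pics/c5.png

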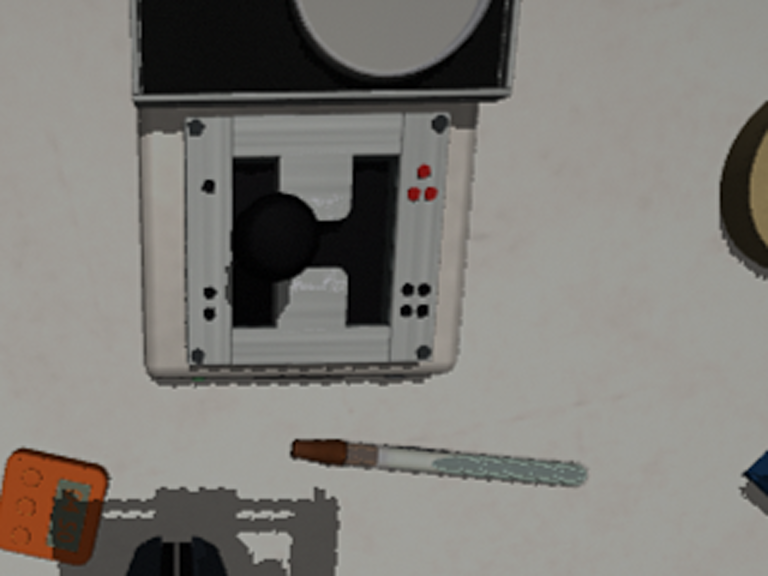

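Knob disc is at crop (276,237), roughly in line with the cross channel; the H corners are at (233,157), (399,155), (232,326) and (390,325).

```bash
python3 - <<'E'
from fr import *
p=viewer.grab_frame('wrist')
f=lambda u,v,z:atz(p,(250+(u+.5)/2.4-.5,(v+.5)/2.4-.5),z)
H=[(233,157),(399,155),(232,326),(390,325)]
for h in H: print(np.round(sh(f(*h,73)),1))
print('centre',np.mean([sh(f(*h,73)) for h in H],0),'knob148',sh(f(276,237,148)),'160',sh(f(276,237,160)))
E
```

```text
t 9.3333 fore,across,z [-87.   67.8] 277.2 yaw [ 1.8e+02  1.0e-01 -9.7e+00] F [-0.1 -0.6 -0.5]
[39.5 40. ]
[ 40.2 -37.6]
[-38.1  39.1]
[-37.9 -39.2]
centre [0.9186808  0.58857375] knob148 (np.float64(1.37738651200382), np.float64(27.90596168530768)) 160 (np.float64(0.9883547504266772), np.float64(29.377733872394032))
```

{"name": "step_arm", "arguments": {
  "plan": [3, -0.4, 0, 0, 0, 0, 3, -0.3, 0, 0, 0, 0, 2.8, 0, 0, 0, 0, 0, 0, 0, 3, 0, 0, 0, 0, 0, 3.5, 0, 0, 0]
}}

```text
time_s: 9.8
ee_pos: [528.5, 21.3, 213.4]
ee_rot: [-179.9, -0.3, -9.7]
force: [0.8, 0.0, -1.6]
gripper_width: 0.4
gripper_force: 0.0
```

{"name": "step_arm", "arguments": {
  "plan": [0, 0, 3.5, 0, 0, 0, 0, 0, 2.8, 0, 0, 0, 0, 0, 0, 0, 0, 0, 0, 0, 0, 0, 0, 0]
}}

```text
time_s: 10.13
ee_pos: [524.3, 21.5, 148.8]
ee_rot: [180.0, 0.2, -9.6]
force: [0.8, 0.1, 0.7]
gripper_width: 0.7
gripper_force: 0.0
```

```bash
python3 fr.py
```

```text
t 10.1333 fore,across,z [ 0.1 74.5] 148.8 yaw [180.    0.2  -9.6] F [0.8 0.3 0.7]
```

{"name": "step_arm", "arguments": {
  "plan": [0, 1.0, 0, 0, 0, 0, 0, 1.0, 0, 0, 0, 0, 0, 0.8, 0, 0, 0, 0, 0, 0.8, 0, 0, 0, 0, 0, 0.8, 0, 0, 0, 0]
}}

```text
time_s: 10.55
ee_pos: [518.6, -22.7, 151.4]
ee_rot: [-179.9, -0.2, -9.7]
force: [2.3, 1.6, 3.2]
gripper_width: 0.5
gripper_force: 1.5
```

{"name": "step_arm", "arguments": {
  "plan": [0, 0.8, 0, 0, 0, 0, 0, 0.8, 0, 0, 0, 0, 0, 0.7, 0, 0, 0, 0, 0, 0.4, 0, 0, 0, 0, 0, 0, 0, 0, 0, 0]
}}

```text
time_s: 10.97
ee_pos: [512.5, -49.4, 149.5]
ee_rot: [180.0, 0.0, -9.7]
force: [-0.2, -0.0, 1.5]
gripper_width: 0.5
gripper_force: 0.5
```

```bash
python3 kn.py
```

```text
t 10.9667 fore,across,z [0.  2.6] 149.5 yaw [180.    0.   -9.7] F [-0.2 -0.1  1.5]
side [307.8 182.9] 0.42 [ -0.5 -20. ]
scene [340.2 185.4] 0.44 [ 19.9 -10.6]
side [279.1 192.3] 0.57 [83.8 54.9]
scene [288.3 167.6] 0.72 [-82.1 179.2]
```

{"name": "step_arm", "arguments": {
  "plan": [0, 0.3, 0, 0, 0, 0, 0, 0, 0, 0, 0, 0, 0, -1.5, 0, 0, 0, 0, 0, -2, 0, 0, 0, 0, -2, 0, -2, 0, 0, 0]
}}

```text
time_s: 11.78
ee_pos: [499.3, -11.9, 166.7]
ee_rot: [-180.0, 0.3, -9.6]
force: [-0.2, -0.3, -0.5]
gripper_width: 0.6
gripper_force: 0.0
```

{"name": "step_arm", "arguments": {
  "plan": [-2, 0, -3, 0, 0, 0, -2, 1, -3, 0, 0, 0, -2, 1, -3, 0, 0, 0, 0, 0, 0, 0, 0, 0, 0, 0, 0, 0, 0, 0]
}}

```text
time_s: 12.2
ee_pos: [436.3, -23.6, 261.6]
ee_rot: [-180.0, -0.3, -9.7]
force: [-0.0, 0.5, 0.1]
gripper_width: 0.2
gripper_force: 0.0
```

```bash
python3 fr.py; python3 look.py 6 wrist; python3 -c "
import cv2;a=cv2.imread('pics/wrist6.png')[0:240,200:520];cv2.imwrite('pics/c6.png',cv2.resize(a,None,fx=2.4,fy=2.4,interpolation=cv2.INTER_CUBIC))"
```

```text
t 12.2 fore,across,z [-79.3  15.6] 261.6 yaw [-180.    -0.3   -9.7] F [-0.1  0.5  0.1]
12.2 [436.3 -23.6 261.6] [-180.    -0.3   -9.7] [-0.   0.5  0.1] 0.1526372379709697
wrist [512.  -37.4 449.7] [164.3   0.  -99.7] 323
knob [(array([362., 109.]), 0.73, array([509., -72., 148.])), (array([150., 208.]), 0.28, array([452., 144., 148.]))]
gate_centre [(array([334., 109.]), 0.97, array([513., -50.,  73.]))]
third_slot [(array([359.,  79.]), 0.96, array([540., -82.,  73.]))]
platform [(array([333., 109.]), 0.46, array([513., -49.,  76.]))]
shaker [(array([333., 111.]), 0.82, array([511., -50.,   0.]))]
dish []
```

View pics/c6.png

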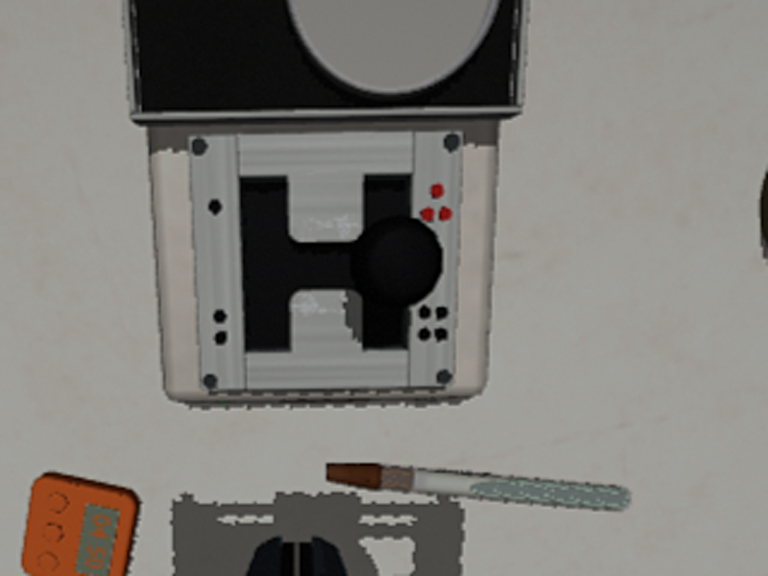

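The knob is now in the right leg, at crop (396,261) and in line with the cross channel. The H corners are at (240,177), (411,174), (245,351) and (409,350).

```bash
python3 - <<'E'
from fr import *
p=viewer.grab_frame('wrist')
f=lambda u,v,z:atz(p,(200+(u+.5)/2.4-.5,(v+.5)/2.4-.5),z)
H=[(240,177),(411,174),(245,351),(409,350)]
print('centre',np.mean([sh(f(*h,73)) for h in H],0),'knob148',sh(f(396,261,148)),'160',sh(f(396,261,160)))
E
```

```text
t 12.55 fore,across,z [-79.7  15.9] 258.5 yaw [ 1.8e+02  1.0e-01 -9.6e+00] F [ 0.5  0.8 -0. ]
centre [-2.37620888  0.9841106 ] knob148 (np.float64(-0.5887103492525269), np.float64(-21.915232863468987)) 160 (np.float64(-0.621143551328392), np.float64(-20.4318151086839))
```

{"name": "step_arm", "arguments": {
  "plan": [2.7, -0.9, 0, 0, 0, 0, 2.7, -0.7, 0, 0, 0, 0, 2.5, -0.3, 0, 0, 0, 0, 0, 0, 2.5, 0, 0, 0, 0, 0, 3, 0, 0, 0]
}}

```text
time_s: 13.02
ee_pos: [520.2, -17.7, 205.0]
ee_rot: [-180.0, -0.3, -9.6]
force: [-0.0, -0.1, -1.1]
gripper_width: 0.4
gripper_force: 0.0
```

{"name": "step_arm", "arguments": {
  "plan": [0, 0, 3, 0, 0, 0, 0, 0, 2.5, 0, 0, 0, 0, 0, 0, 0, 0, 0, 0, 1.2, 0, 0, 0, 0, 0, 1.2, 0, 0, 0, 0]
}}

```text
time_s: 13.43
ee_pos: [514.2, -42.1, 150.9]
ee_rot: [180.0, -0.1, -9.6]
force: [-0.6, 0.3, 0.1]
gripper_width: 0.3
gripper_force: 0.0
```

{"name": "step_arm", "arguments": {
  "plan": [0, 0.7, 0, 0, 0, 0, 0, 0.4, 0, 0, 0, 0, 0, 0, 0, 0, 0, 0, 0, 0, 0, 0, 0, 0]
}}

```text
time_s: 13.77
ee_pos: [511.7, -52.8, 150.7]
ee_rot: [-180.0, -0.1, -9.7]
force: [0.1, -0.9, -0.1]
gripper_width: 0.3
gripper_force: 0.0
```

```bash
python3 fr.py
```

```text
t 13.7667 fore,across,z [-0.1 -0.8] 150.7 yaw [-1.8e+02 -1.0e-01 -9.7e+00] F [ 0.3 -0.9 -0.1]
```

{"name": "step_arm", "arguments": {
  "plan": [0, 0.2, 0, 0, 0, 0, 0, 0.2, 0, 0, 0, 0, 0, 0, 0, 0, 0, 0]
}}

```text
time_s: 14.02
ee_pos: [511.0, -56.1, 150.1]
ee_rot: [-180.0, -0.1, -9.6]
force: [1.1, 1.4, 1.4]
gripper_width: 0.1
gripper_force: 1.2
```

{"name": "step_arm", "arguments": {
  "plan": [0, 0.2, 0, 0, 0, 0, 0, 0.1, 0, 0, 0, 0, 0, 0, 0, 0, 0, 0]
}}

```text
time_s: 14.27
ee_pos: [510.3, -59.2, 149.8]
ee_rot: [180.0, -0.0, -9.6]
force: [1.5, 1.8, 2.6]
gripper_width: 0.4
gripper_force: 1.2
```

{"name": "step_arm", "arguments": {
  "plan": [0, -2, 0, 0, 0, 0, -2, -1, 0, 0, 0, 0, -2.5, 0, 0, 0, 0, 0, -1.5, 1.5, 0, 0, 0, 0, 0, 2, 0, 0, 0, 0]
}}

```text
time_s: 14.68
ee_pos: [446.0, -52.9, 148.7]
ee_rot: [180.0, 0.3, -9.4]
force: [0.2, 0.7, 0.6]
gripper_width: 0.4
gripper_force: 0.0
```

{"name": "step_arm", "arguments": {
  "plan": [0, 1.6, 0, 0, 0, 0, 0, 0, 0, 0, 0, 0, 0, 0, 0, 0, 0, 0]
}}

```text
time_s: 14.93
ee_pos: [446.8, -70.2, 149.3]
ee_rot: [180.0, 0.1, -9.7]
force: [1.0, -0.6, -0.1]
gripper_width: 0.5
gripper_force: 0.0
```

```bash
python3 fr.py; python3 look.py 7 wrist
```

```text
t 14.9333 fore,across,z [-61.3 -28.7] 149.3 yaw [ 1.8e+02  1.0e-01 -9.7e+00] F [ 1.1 -0.4 -0.1]
14.9333 [446.8 -70.2 149.3] [ 1.8e+02  1.0e-01 -9.7e+00] [ 1.  -0.6 -0.1] 0.5378587780269541
wrist [523.6 -84.2 336.8] [163.9  -0.  -99.7] 323
knob [(array([323., 138.]), 0.86, array([508., -81., 148.]))]
gate_centre [(array([283., 132.]), 0.71, array([513., -50.,  73.]))]
third_slot [(array([321.,  89.]), 0.92, array([539., -85.,  73.]))]
platform []
shaker [(array([291., 130.]), 0.89, array([510., -49.,   0.]))]
dish []
```

{"name": "step_arm", "arguments": {
  "plan": [1.2, 0, 0, 0, 0, 0, 1.2, 0, 0, 0, 0, 0, 1, 0, 0, 0, 0, 0, 1, 0, 0, 0, 0, 0, 0.8, 0, 0, 0, 0, 0]
}}

```text
time_s: 15.7
ee_pos: [499.9, -78.6, 149.5]
ee_rot: [-180.0, 0.0, -9.6]
force: [-3.2, 1.0, 2.6]
gripper_width: 0.3
gripper_force: 1.2
```

{"name": "step_arm", "arguments": {
  "plan": [0.5, 0, 0, 0, 0, 0, 0.2, 0, 0, 0, 0, 0, 0, 0, 0, 0, 0, 0, 0, 0, 0, 0, 0, 0]
}}

```text
time_s: 16.03
ee_pos: [505.6, -79.8, 149.5]
ee_rot: [180.0, -0.0, -9.6]
force: [0.0, -0.0, -0.6]
gripper_width: 0.5
gripper_force: 0.1
```

```bash
python3 fr.py; python3 look.py 8 wrist
```

```text
t 16.0333 fore,across,z [ -1.7 -28.4] 149.5 yaw [180.   -0.   -9.6] F [ 0.  -0.  -0.6]
16.0333 [505.6 -79.8 149.5] [180.   -0.   -9.6] [ 0.  -0.  -0.6] 0.5053798631435308
wrist [582.3 -93.6 337.2] [164.   -0.  -99.6] 323
knob [(array([321., 192.]), 0.59, array([536., -84., 148.]))]
gate_centre [(array([285., 205.]), 0.6, array([511., -49.,  73.]))]
third_slot [(array([322., 164.]), 0.96, array([541., -86.,  73.]))]
platform []
shaker [(array([295., 187.]), 0.95, array([510., -51.,   0.]))]
dish [(array([315.,  58.]), 0.61, array([620., -94.,  76.]))]
```

{"name": "step_arm", "arguments": {
  "plan": [0.2, 0, 0, 0, 0, 0, 0.1, 0, 0, 0, 0, 0, 0, 0, 0, 0, 0, 0]
}}

```text
time_s: 16.63
ee_pos: [508.3, -80.2, 149.6]
ee_rot: [180.0, 0.0, -9.6]
force: [-1.8, 0.5, 0.3]
gripper_width: 0.7
gripper_force: 0.8
```

{"name": "step_arm", "arguments": {
  "plan": [0.2, 0, 0, 0, 0, 0, 0, 0, 0, 0, 0, 0]
}}

```text
time_s: 16.8
ee_pos: [510.1, -80.5, 149.5]
ee_rot: [180.0, 0.1, -9.6]
force: [-2.3, 0.1, 1.1]
gripper_width: 0.3
gripper_force: 1.5
```

{"name": "step_arm", "arguments": {
  "plan": [0.2, 0, 0, 0, 0, 0, 0, 0, 0, 0, 0, 0]
}}

```text
time_s: 16.97
ee_pos: [511.3, -80.7, 149.5]
ee_rot: [180.0, 0.2, -9.6]
force: [-5.2, 0.7, 2.5]
gripper_width: -0.1
gripper_force: 3.1
```

{"name": "step_arm", "arguments": {
  "plan": [0.2, 0, 0, 0, 0, 0, 0, 0, 0, 0, 0, 0]
}}

```text
time_s: 17.13
ee_pos: [512.3, -80.9, 149.5]
ee_rot: [180.0, 0.3, -9.6]
force: [-7.5, 0.5, 4.5]
gripper_width: 0.6
gripper_force: 4.4
```

Firm stop, with the force rising while the tool barely advances. Back off and check.

{"name": "step_arm", "arguments": {
  "plan": [-2, 0, 0, 0, 0, 0, -4, 0, 0, 0, 0, 0, -3, 0, -3, 0, 0, 0, 0, 0, -4, 0, 0, 0, 0, 0, -4, 0, 0, 0]
}}

```text
time_s: 17.55
ee_pos: [424.5, -65.8, 259.8]
ee_rot: [-180.0, 0.0, -9.6]
force: [1.1, -1.1, 0.2]
gripper_width: 0.5
gripper_force: 0.0
```

{"name": "step_arm", "arguments": {
  "plan": [0, 0, 0, 0, 0, 0, 0, 0, 0, 0, 0, 0, 0, 0, 0, 0, 0, 0]
}}

```text
time_s: 17.8
ee_pos: [426.6, -66.2, 258.8]
ee_rot: [180.0, -0.1, -9.6]
force: [0.4, -0.1, -0.1]
gripper_width: 0.8
gripper_force: 0.0
```

```bash
python3 fr.py; python3 look.py 9 wrist; python3 -c "
import cv2;a=cv2.imread('pics/wrist9.png')[0:240,160:480];cv2.imwrite('pics/c9.png',cv2.resize(a,None,fx=2.4,fy=2.4,interpolation=cv2.INTER_CUBIC))"
```

```text
t 17.8 fore,across,z [-81.9 -28.1] 258.8 yaw [ 1.8e+02 -1.0e-01 -9.6e+00] F [ 0.4 -0.  -0.1]
17.8 [426.6 -66.2 258.8] [ 1.8e+02 -1.0e-01 -9.6e+00] [ 0.4 -0.1 -0.1] 0.812045727143218
wrist [503.  -80.1 446.5] [164.    0.  -99.6] 323
knob []
gate_centre [(array([295., 106.]), 0.88, array([513., -51.,  73.]))]
third_slot [(array([322.,  75.]), 0.9, array([540., -85.,  73.]))]
platform []
shaker [(array([301., 108.]), 0.63, array([511., -52.,   0.]))]
dish []
```

View pics/c9.png

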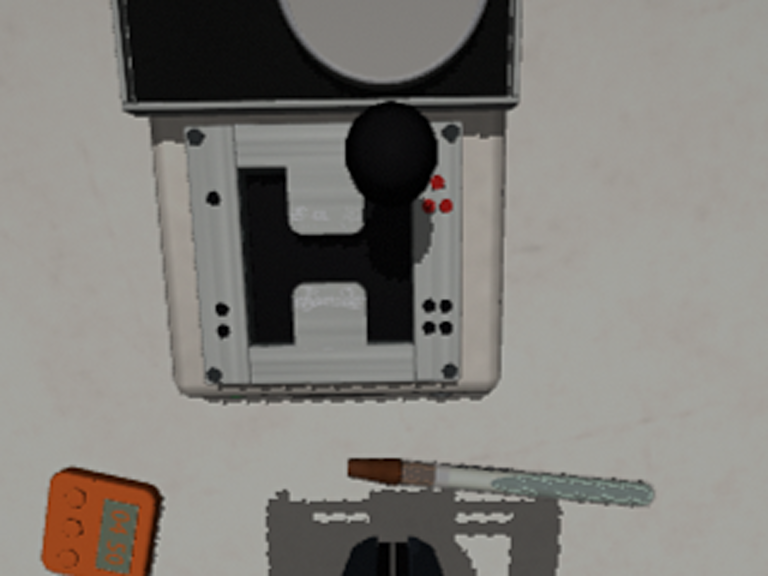

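The knob is at crop (391,153), forward in the right leg beside the red dots. The dish hasn't moved and the arm is clear.

```bash
python3 - <<'E'
from fr import *
p=viewer.grab_frame('wrist')
f=lambda u,v,z:atz(p,(160+(u+.5)/2.4-.5,(v+.5)/2.4-.5),z)
k=sh(f(391,153,148));print('knob',k, 'centre',np.mean([sh(f(*h,73)) for h in[(239,168),(248,345),(413,344)]][0:1]+[sh(f(413,344,73))],0))
if k[0]>30 and k[1]<-24: print(env.job_done())
E
```

```text
t 18.15 fore,across,z [-82.4 -28.1] 258.3 yaw [ 1.8e+02  1.0e-01 -9.6e+00] F [-0.7  0.3 -0. ]
knob (np.float64(33.70637270891595), np.float64(-28.84136887738565)) centre [-1.72632225  0.12902674]
the job is handed in; nothing more can be done
None
```

The selector is fully home in the third slot: the last picture puts the knob about 34 mm forward and 29 mm right of the gate centre. The arm is clear, the dish looked undisturbed in that picture, and the job was handed in at about 18 s of the 48 s allowed; no verdict came back.

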